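Bring the ware carriage to the inspection station and hold the glazed pot up level

ROBOT

A 6-joint arm with a two-finger parallel gripper is mounted at the origin on the work surface. World frame = base frame: x ahead of the robot, y to its left, z up, the work surface at z = 0. Lengths are in m, angles in rad, forces in N, time in s.
With the tool pointing down it reaches from about 0.375 to 0.975 m from the base axis. Payload 3.8 kg.
Tool frame: the origin (TCP) lies at the centre of the arm's flange, where the gripper is bolted on; the fingertips stand 173 mm ahead of it and the grasp point (between the pads) lies 155 mm ahead of it (bot.tip_reach is the distance from the TCP to the fingertips, in m); z points along the fingers, y is the line along which they close (so a half turn about z gives the same grasp; the last joint's range is limited). The gripper opens to 85 mm and grips with 20 to 120 N. Pads are 22 mm wide; open, the fingers measure 114 mm over their backs; the gripper's body (76 mm by 85 mm) begins 54 mm behind the grasp point. The pads swing forward as they close: fully open they stand 13 mm farther back than shut.
Start: joints at [1.285, 0.264, 1.604, -0, 1.274, -0.037], TCP at [0.166, 0.654, 0.405] pointing down, gripper open.
Joint ranges: [-2.63, 2.63], [-0.94, 2.18], [0.31, 2.57], [-1.31, 4.45], [0, 2.66], [-2.55, 2.55]. Speed limits (rad/s): [2.57, 2.57, 3.14, 3.14, 3.14, 3.14].

INTERFACE

Orientations are given as a rotation vector (axis times angle).
In Python, from workcell import bot gives the robot as it stands.
- The arm moves only by the tool drive_tool, never from a script. Its arguments are lists of equal length, an entry for each row: "claw": the finger opening in mm, from 0 to 85.4; "slide": the shift along the world's x, y, z each as a share of 0.5 m, from -1 to 1, a list of three; "yaw": the turn about the world's z as a share of 180 degrees, from -1 to 1. A call has 1 to 8 rows; each row is the pose to reach, as a shift and turn from the pose commanded when the call began, turning the shorter way round; what a row does not reach only later rows make up. A row lasts 1/12 s, in which the tool goes at most 41.7 mm and 7.16 degrees, less where a joint would pass 70% of its speed; a pose out of reach is approached as far as the arm can. A call with a number of a shift or a turn outside -1 to 1 is refused whole. A call with a gripper value outside its range is refused whole. The fingers move at their own pace and stop on an object; "newtons" is the grip in N (left out, the last holds). Time passes only in rows, so rows that repeat a pose let the fingers close. It gives the time, the measured TCP pose, the force, the opening and the grip force at its end, in the units of the state.
- bot.read_state(): the state, without advancing time (a new reading comes with each control period).
- bot.read_camera(name): name is "scene" or "top" or "wrist"; returns a dict with "color" (400x640x3 uint8, red, green, blue), "depth" (400x640 float32, m along the optical axis (not along the pixel's ray), 0 where there is no reading), "mtx" (3x3 intrinsics, pixels), "eye" and "rotation" of the camera in the world. Camera axes: x right, y up, looking along -z (the intrinsics and any distortion apply to the point x, -y, -z); pixel columns grow to the right and rows downward; lengths in m; the calibration is good to about 2 mm. A picture is of the moment at which its call begins.
- bot.finish_job(): hands the job in; it is judged then, once.
The state is a dict: "time": time; "q": joint angles; "joint_vel": joint speeds; "joint_torque": joint torques, N m; "tool_pos": TCP position; "tcp_rot": TCP orientation; "wrist_force": force on the tool from outside, world axes, zero at the start; "torque": the same for the moment, N m; "width": opening from 0.0 (shut) to 1.0 (fully open); "grip_force": force on a finger pad.
Only numpy, scipy, OpenCV 4.12 (cv2) and the standard library are available. Lean on these libraries where they do the work, as an engineer would, in place of code of your own. Each camera call takes 0.05 s, during which the arm holds its last target. There are 200 camera calls.

TASK

The small blue pot stands on a wooden lifting cradle on the green ware carriage: slide the carriage along its rail to the inspection station (the yellow stripe and yellow detent housing) until it clicks into the detent there, with cradle and pot still aboard. Then take the cradle by its orange top bar, lift it about 10 cm clear of the carriage, which stays in its detent, keeping it level with the pot standing on it, and finish while still holding it steady in the air. Do not grip the pot, and leave the other things on the bench where they are.

Things in the scene. Friction and masses are not known exactly. Their poses are not given: they have to be found in the camera images.
- rail: Rail slide fixed on the bench: grey base 180 x 460 x 10 mm with two aluminium bars (tops 30 mm above the bench) and blue end stops 45 mm high. Origin: centre of its underside, on the bench. Its y axis runs along the rail, from the start end to the station end; its x axis points to the far side (away from the robot), z up.
- station (a point): Inspection station: yellow stripe across the rail base, yellow detent housing at the far edge (top 38 mm up). Point on the rail's centre line, 100 mm along the rail's +y from its origin, 30 mm above the bench; axes as the rail. The carriage is home when its origin is here: a sprung roller clicks in (up to 8 N) and centres it from about 7 mm either side. The rail runs on 55 mm past it.
- carriage: Green ware carriage, slides only along the rail (friction about 1 N). Plate 150 x 150 x 12 mm; origin: centre of its underside, 30 mm above the bench (plate top 42 mm above the bench); axes as the rail. A yellow mark on its near edge shows its mid-width and comes in line with the stripe. It starts 150 to 240 mm short of the station.
- peg (a point): Top centre of the carriage's upright red handle peg, on a tab at its near edge, 112 mm from the carriage origin along its -x. Diameter 16 mm; rises from 42 mm to its top at 98 mm above the bench. Pinch it from above and draw the carriage along, or push it.
- cradle: Wooden lifting cradle standing loose on the carriage: board 110 mm (x) x 116 mm (y) x 8 mm, with 6 mm high lips along its two x edges, two aluminium uprights and an orange top bar along its y. Origin: centre of the board's underside; z up. About 0.3 kg.
- grip_bar (a point): Centre of the cradle's orange top bar, 136 mm above the cradle's underside (178 mm above the bench while it stands on the carriage). The bar is 14 mm thick (cradle x), 20 mm tall and runs along the cradle's y with 98 mm free between the uprights; pinch it across its thickness from above. The space from it to the pot below is about 55 mm.
- pot: Small blue glazed cup without handle standing loose in the middle of the cradle's board, 68 mm across, 62 mm tall, about 0.2 kg. Origin: centre of its underside, normally 8 mm above the cradle's underside; z up.
- glaze_jar: Bystander, to be left alone: closed amber glass jar with a steel lid, 64 mm across, 85 mm tall. Origin: centre of its underside, which lies on the bench.
- bowl: Bystander, to be left alone: orange plastic mixing bowl, 130 mm across, 60 mm tall. Origin: centre of its underside, which lies on the bench.
- cutter_large: Bystander, to be left alone: steel ring cutter, 64 mm across, 22 mm tall. Origin: centre of its underside, which lies on the bench.
- cutter_small: Bystander, to be left alone: steel ring cutter, 40 mm across, 25 mm tall. Origin: centre of its underside, which lies on the bench.
- flask: Bystander, to be left alone: blue drinking flask with a black cap, 68 mm across, 200 mm tall. Origin: centre of its underside, which lies on the bench.
- brush: Bystander, to be left alone: glaze brush lying on the table. Origin: centre of its underside, which lies on the bench.
- rib: Bystander, to be left alone: flat dark wooden modelling rib, 110 x 35 x 6 mm. Origin: centre of its underside, which lies on the bench.
Things that resemble listed ones, but are neither listed nor needed, are in the scene too. Leave any pink look-alike of the pot alone.

How it is judged:
On the way, in this order (a step that is already met when the one before it is completed fails the run):
1. the carriage is in the station's detent with the cradle and pot aboard (y of carriage in the frame of rail between 0.095 and 0.105 m and z of pot in the frame of cradle between 0.004 and 0.014 m and horizontal distance between pot and cradle below 0.03 m and angle between pot's own z axis and vertical below 0.14 rad and z of cradle in the frame of carriage between 0.008 and 0.016 m and horizontal distance between cradle and carriage below 0.04 m), for 0.2 s.
2. the cradle is held 70 to 150 mm clear of the carriage, level and steady, the pot standing on it (z of cradle in the frame of carriage between 0.082 and 0.162 m and angle between cradle's own z axis and vertical below 0.1 rad and linear speed of cradle below 0.03 m/s and angular speed of cradle below 0.2 rad/s and contact force between cradle and the fingers above 1 N and contact force between cradle and carriage below 0.05 N and contact force between cradle and rail below 0.05 N and contact force between cradle and glaze_jar below 0.05 N and contact force between cradle and bowl below 0.05 N and contact force between cradle and cutter_large below 0.05 N and contact force between cradle and cutter_small below 0.05 N and contact force between cradle and flask below 0.05 N and contact force between cradle and brush below 0.05 N and contact force between cradle and rib below 0.05 N and contact force between pot and the fingers below 0.05 N and z of pot in the frame of cradle between 0.004 and 0.014 m and horizontal distance between pot and cradle below 0.03 m and angle between pot's own z axis and vertical below 0.14 rad), for 0.5 s.
At the end, for the whole second after the job is handed in: Carriage within 5 mm of the station; fingers hold the cradle 70 to 150 mm above its place on the carriage, on nothing else, level within 0.10 rad, under 30 mm/s and 0.2 rad/s; the pot stands on its board, within 30 mm of the middle, within 0.14 rad of upright, untouched (all of step 2 and y of carriage in the frame of rail between 0.095 and 0.105 m); the arm keeps its last pose, push and grip.
It fails at once if the cradle is tilted more than 0.25 rad (angle between cradle's own z axis and vertical above 0.25 rad).
It fails at once if the pot is tipped more than 0.35 rad (angle between pot's own z axis and vertical above 0.35 rad).
It fails at once if the pot is gripped (contact force between pot and the fingers above 3 N).
It fails at once if a bystander is moved more than 30 mm (distance of any of glaze_jar, bowl, cutter_large, cutter_small, flask, brush, rib from where it was at the start of the episode above 0.03 m).
It also fails if it takes over 59 s, if anything falls off the work surface, if the arm or the gripper's body presses on something with over 40 N, if the wrist force passes 120 N, or if a joint passes its speed limit or range.

## Working session

There is one attempt and no reset: what is moved stays moved. The work goes in short steps, Python scripts to look and compute and a tool call to move; the robot and the scene stay as the last step left them, time stands still between calls to the robot, and variables do not carry over. Pictures are saved under pics/ and viewed, at most 10 in all, crops included, and the job is handed in when it is done.

Besides the shell and the picture viewer there is one more tool, called after "Emit:" as name(argument=value, ...) on one line, values as JSON. drive_tool: Moves the arm, as the interface text tells. Shift numbers are shares of 0.5 m and turn numbers shares of 180 degrees, none past 1 either way. Its arguments: {"type":"object","properties":{"claw":{"type":"array","items":{"type":"number"}},"slide":{"type":"array","items":{"type":"array","items":{"type":"number"}}},"yaw":{"type":"array","items":{"type":"number"}},"newtons":{"type":"number"}},"required":["claw","slide","yaw"]}

```bash
mkdir -p pics; cat > h.py <<'E'
import numpy as np, cv2
from workcell import bot
def cloud(c):
    d=c["depth"];K=c["mtx"];v,u=np.mgrid[:d.shape[0],:d.shape[1]]
    p=np.stack([(u-K[0,2])/K[0,0]*d,-(v-K[1,2])/K[1,1]*d,-d],-1)
    return p@np.array(c["rotation"]).T+np.array(c["eye"])
def save(c,n): cv2.imwrite("pics/"+n,c["color"][:,:,::-1])
E
python3 - <<'E'
from h import *
s=bot.read_state();print(s)
for n in("top","scene"):
    c=bot.read_camera(n);save(c,n+"0.png");np.savez(n+"0.npz",**c);print(n,c["eye"],c["rotation"],c["mtx"])
E
```

```text
{'time': 0.0, 'q': array([ 1.28509528e+00,  2.64793434e-01,  1.60537278e+00,  2.30974892e-05,
        1.27371356e+00, -3.68605663e-02]), 'joint_vel': array([-4.16133575e-04, -4.45875475e-04, -9.91037739e-04, -7.43784524e-04,
        5.03502708e-04,  8.52359323e-05]), 'joint_torque': array([-1.04182178e-03, -5.15098250e+01, -3.67327666e+01, -1.55770576e-04,
        1.24953859e-02,  1.92843936e-05]), 'tool_pos': array([0.16611576, 0.65389025, 0.4033351 ]), 'tcp_rot': array([-0.38983206, -3.1169181 ,  0.00353997]), 'wrist_force': array([ 0.29644864, -0.53756852, -0.15095025]), 'torque': array([ 0.03439584, -0.00933668, -0.02413812]), 'grip_force': 0.0, 'width': 1.000889667539032}
top [ 0.31109396 -0.01490447  1.3844342 ] [ 0.12246022 -0.08096001 -1.57382086] [[462.34480161   0.         318.08785452]
 [  0.         462.34480161 193.09286847]
 [  0.           0.           1.        ]]
scene [1.65709794 0.37645069 1.04861646] [0.62432677 0.86251053 1.72846947] [[478.15419249   0.         321.09391901]
 [  0.         478.15419249 199.53581408]
 [  0.           0.           1.        ]]
```

Rotation is a rotation vector; the helper needs adapting.

```bash
sed -i 's/np.array(c\["rotation"\]).T/cv2.Rodrigues(np.array(c["rotation"]))[0].T/' h.py; python3 - <<'E'
from h import *
for n in("top","scene"):
    c=np.load(n+"0.npz");P=cloud(c);print(n,[P[v,u].round(3).tolist() for v,u in((60,60),(200,320),(350,560),(350,100))])
E
```

```text
top [[1.258, 1.307, -0.749], [0.471, 0.016, -0.002], [0.035, -0.667, 0.002], [0.032, 0.663, -0.002]]
scene [[-0.781, -2.256, -0.136], [0.338, -0.056, -0.003], [0.758, 0.729, -0.003], [0.903, -0.711, -0.425]]
```

View pics/top0.png

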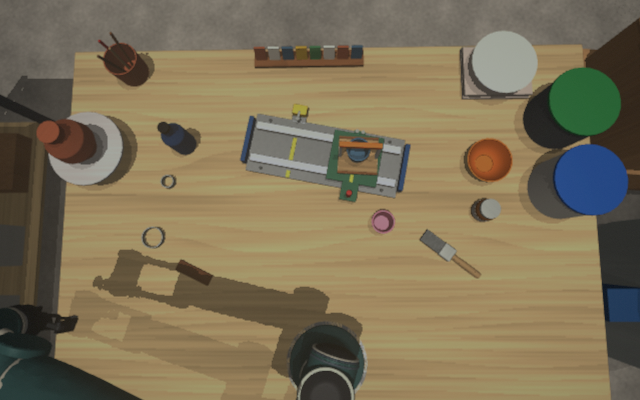

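View pics/scene0.png

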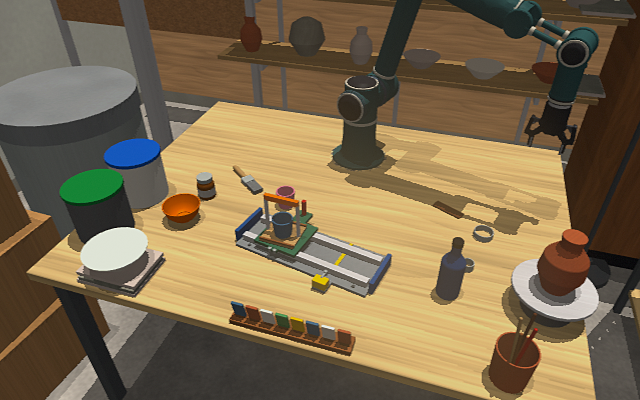

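The top view shows the carriage at about (355,158) with the orange bar at (360,144) and the red peg at (348,193). The yellow stripe is at (292,150), the blue stops at (248,140) and (404,168), and a pink cup at (382,221). The scene view agrees with this. Next I'll measure these points.

```bash
python3 - <<'E'
from h import *
def bl(n,name,lo,hi,box,zr):
    c=np.load(n+"0.npz");P=cloud(c);h=cv2.cvtColor(c["color"],cv2.COLOR_RGB2HSV)
    m=cv2.inRange(h,lo,hi)>0;k=np.zeros_like(m);k[box[1]:box[3],box[0]:box[2]]=1
    m&=k&(P[...,2]>zr[0])&(P[...,2]<zr[1])
    q=P[m]
    if len(q)<4: print(n,name,len(q));return
    r=cv2.minAreaRect((q[:,:2]*1000).astype(np.float32))
    print(n,name,len(q),"mean",q.mean(0).round(4),"zmed",np.median(q[:,2]).round(3),"rect",np.round(r[0],1),np.round(r[1],1),round(r[2],1), "box",np.round(cv2.boxPoints(r)).tolist())
for n,B in(("top",(235,90,420,205)),("scene",(225,185,400,300))):
    bl(n,"bar",(4,150,100),(16,255,255),B,(.165,.2))
    bl(n,"peg",(0,150,60),(3,255,255),B,(.05,.11)); bl(n,"pegtop",(0,150,60),(3,255,255),B,(.09,.11))
    bl(n,"blue",(105,120,50),(125,255,255),B,(.035,.055))
    bl(n,"plate",(60,90,30),(90,255,255),B,(.03,.05))
    bl(n,"yellowlow",(22,150,100),(32,255,255),B,(0.0,.02))
    bl(n,"yellowhi",(22,150,100),(32,255,255),B,(.03,.048))
E
```

```text
top bar 212 mean [ 0.5953 -0.0963  0.1874] zmed 0.187 rect [595.4 -96.3] [109.   14.1] 87.1 box [[586.0, -150.0], [600.0, -151.0], [605.0, -42.0], [591.0, -41.0]]
top peg 17 mean [ 0.48   -0.0669  0.0968] zmed 0.097 rect [479.7 -67.9] [11.3  8.8] 89.9 box [[475.0, -74.0], [484.0, -74.0], [484.0, -62.0], [475.0, -62.0]]
top pegtop 17 mean [ 0.48   -0.0669  0.0968] zmed 0.097 rect [479.7 -67.9] [11.3  8.8] 89.9 box [[475.0, -74.0], [484.0, -74.0], [484.0, -62.0], [475.0, -62.0]]
top blue 103 mean [ 0.5614 -0.2312  0.045 ] zmed 0.045 rect [ 561.9 -231.4] [  8.5 132.6] 78.9 box [[496.0, -223.0], [626.0, -248.0], [628.0, -240.0], [498.0, -214.0]]
top plate 0
top yellowlow 21 mean [0.6364 0.0966 0.0093] zmed 0.009 rect [629.8  98.2] [ 5.5 56.7] 79.3 box [[601.0, 101.0], [657.0, 90.0], [658.0, 96.0], [602.0, 106.0]]
top yellowhi 109 mean [0.7426 0.0746 0.0369] zmed 0.037 rect [741.8  74.7] [41.  29.5] 78.0 box [[723.0, 58.0], [752.0, 52.0], [761.0, 92.0], [732.0, 98.0]]
scene bar 246 mean [ 0.6015 -0.0913  0.1808] zmed 0.183 rect [599.5 -94.2] [113.2  21. ] 86.8 box [[586.0, -150.0], [607.0
[... 311 characters left out ...]
 [485.0, -70.0], [486.0, -64.0], [478.0, -64.0]]
scene blue 115 mean [ 0.5799 -0.1751  0.0434] zmed 0.043 rect [609.7  -1.1] [484.4 139.1] 78.6 box [[494.0, -225.0], [630.0, -252.0], [726.0, 222.0], [590.0, 250.0]]
scene plate 136 mean [ 0.6331 -0.0865  0.0403] zmed 0.04 rect [569.1 -84.7] [148.3 201.6] 78.9 box [[456.0, -138.0], [654.0, -177.0], [682.0, -31.0], [484.0, 8.0]]
scene yellowlow 87 mean [0.6651 0.0915 0.0118] zmed 0.011 rect [651.1  79.3] [ 54.4 222. ] 83.1 box [[538.0, 66.0], [758.0, 39.0], [765.0, 93.0], [544.0, 120.0]]
scene yellowhi 115 mean [0.7471 0.0768 0.0361] zmed 0.036 rect [745.6  76.3] [45.  30.3] 75.3 box [[725.0, 58.0], [755.0, 51.0], [766.0, 94.0], [737.0, 102.0]]
```

Measurements agree with the given sizes. The rail's y axis is (0.194, 0.981), about 11.2° of yaw. The peg is at (0.480, -0.0675), with its top at 0.097, and the carriage has about 0.19 m to go to the station. The bar centre is (0.595, -0.096) with a cradle yaw of about -2.9°. I'll move over the peg at safe height.

Emit:
drive_tool(claw=[50,50,50,50,50,50,50,50], slide=[[0.26,-0.6,0],[0.26,-0.6,0],[0.26,-0.6,0],[0.26,-0.6,0],[0.26,-0.6,0],[0.26,-0.6,0],[0.26,-0.6,0],[0.26,-0.6,0]], yaw=[0.017,0.017,0.017,0.017,0.017,0.017,0.017,0.017], newtons=30)

```text
time: 0.77
tool_pos: [0.2964, 0.3517, 0.4041]
tcp_rot: [-0.306, -3.127, 0.002]
wrist_force: [0.8, -0.1, 0.8]
width: 0.582
grip_force: 0.0
```

Emit:
drive_tool(claw=[50,50,50,50,50,50,50,50], slide=[[0.26,-0.6,0],[0.26,-0.6,0],[0.26,-0.6,0],[0.26,-0.6,0],[0.26,-0.6,0],[0.26,-0.6,0],[0.26,-0.6,0],[0.26,-0.6,0]], yaw=[0,0,0,0,0,0,0,0])

```text
time: 1.43
tool_pos: [0.4264, 0.0517, 0.4046]
tcp_rot: [0.308, 3.126, -0.001]
wrist_force: [0.0, 0.9, 0.6]
width: 0.587
grip_force: 0.0
```

```bash
python3 - <<'E'
from h import *
s=bot.read_state();print(s["time"],s["tool_pos"],s["tcp_rot"],s["width"])
d=np.array([.480,-.0675,.23])-s["tool_pos"];print((d/.5).round(3))
R=cv2.Rodrigues(s["tcp_rot"])[0];print(np.degrees(np.arctan2(R[1,1],R[0,1])))
c=np.load("top0.npz");P=cloud(c);q=P[205:236,368:398].reshape(-1,3);q=q[q[:,2]>.03];print("cup",q.min(0),q.max(0))
E
```

```text
1.4333 [0.42637902 0.05168453 0.40457478] [ 3.07837615e-01  3.12604121e+00 -5.57670623e-04] 0.5872920975613165
[ 0.107 -0.238 -0.349]
78.75183186014232
cup [ 0.31109396 -0.19973574  0.03002457] [ 0.43060741 -0.01490447  1.3844342 ]
```

Emit:
drive_tool(claw=[50,50,50,50,50,50], slide=[[0.107,-0.238,0],[0.107,-0.238,0],[0.107,-0.238,0],[0.107,-0.238,0],[0.107,-0.238,-0.05],[0.107,-0.238,-0.1]], yaw=[0,0,0,0,0,0])

```text
time: 1.93
tool_pos: [0.4807, -0.066, 0.3556]
tcp_rot: [0.31, 3.122, -0.0]
wrist_force: [0.0, 0.6, -0.6]
width: 0.584
grip_force: 0.0
```

```bash
python3 - <<'E'
from h import *
c=bot.read_camera("wrist");save(c,"w1.png");P=cloud(c);h=cv2.cvtColor(c["color"],cv2.COLOR_RGB2HSV)
m=((cv2.inRange(h,(0,150,60),(3,255,255))|cv2.inRange(h,(175,150,60),(180,255,255)))>0)&(P[...,2]>.085)&(P[...,2]<.105)
q=P[m];print(len(q),q.mean(0),q.min(0),q.max(0));print(bot.read_state()["tool_pos"])
E
```

```text
183 [ 0.47862516 -0.06608162  0.0973222 ] [ 0.47262593 -0.07348456  0.09467328] [ 0.48566006 -0.05966353  0.09900872]
[ 0.47781484 -0.06499369  0.34870893]
```

View pics/w1.png

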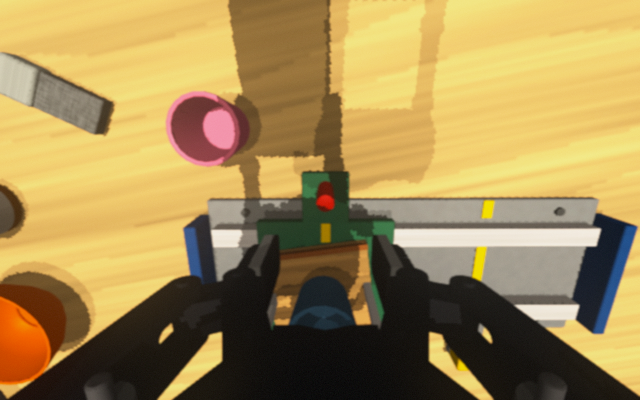

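The wrist view shows the peg at (325,195), centred between the fingers, and the pink cup at (207,128), clear of them. Descend and grip.

Emit:
drive_tool(claw=[50,50,50,50,50,15,10,10], slide=[[0,0.002,-0.07],[0,0.002,-0.14],[0,0.002,-0.2],[0,0.002,-0.25],[0,0.002,-0.25],[0,0.002,-0.25],[0,0.002,-0.25],[0,0.002,-0.25]], yaw=[0,0,0,0,0,0,0,0])

```text
time: 2.65
tool_pos: [0.4809, -0.0639, 0.232]
tcp_rot: [0.305, 3.123, -0.001]
wrist_force: [-0.7, 4.3, 2.3]
width: 0.176
grip_force: 30.4
```

Emit:
drive_tool(claw=[10,10,10,10], slide=[[0,0,0],[0,0,0],[0,0,0],[0,0,0]], yaw=[0,0,0,0])

```text
time: 2.98
tool_pos: [0.4808, -0.064, 0.2319]
tcp_rot: [0.306, 3.123, -0.0]
wrist_force: [-1.5, 0.2, 6.7]
width: 0.179
grip_force: 30.1
```

Emit:
drive_tool(claw=[10,10,10,10,10,10,10,10], slide=[[0.001,0.004,0],[0.002,0.012,0],[0.005,0.024,0],[0.008,0.039,0],[0.012,0.059,0],[0.016,0.079,0],[0.019,0.098,0],[0.023,0.118,0]], yaw=[0,0,0,0,0,0,0,0])

```text
time: 3.65
tool_pos: [0.4924, -0.0047, 0.232]
tcp_rot: [0.306, 3.123, -0.001]
wrist_force: [-1.5, -2.2, 6.4]
width: 0.18
grip_force: 30.0
```

Emit:
drive_tool(claw=[10,10,10,10,10,10,10,10], slide=[[0.004,0.02,0],[0.008,0.039,0],[0.012,0.059,0],[0.016,0.078,0],[0.019,0.098,0],[0.023,0.118,0],[0.027,0.137,0],[0.031,0.157,0]], yaw=[0,0,0,0,0,0,0,0])

```text
time: 4.32
tool_pos: [0.508, 0.074, 0.232]
tcp_rot: [0.306, 3.123, 0.0]
wrist_force: [-1.1, -1.8, 5.7]
width: 0.179
grip_force: 30.1
```

Emit:
drive_tool(claw=[10,10,10,10,10,10,10,10], slide=[[0.004,0.02,0],[0.007,0.037,0],[0.01,0.053,0],[0.013,0.067,0],[0.016,0.079,0],[0.017,0.087,0],[0.018,0.091,0],[0.018,0.092,0]], yaw=[0,0,0,0,0,0,0,0])

```text
time: 4.98
tool_pos: [0.5171, 0.1206, 0.232]
tcp_rot: [0.305, 3.122, 0.003]
wrist_force: [0.1, 1.2, 6.6]
width: 0.178
grip_force: 30.3
```

```bash
python3 - <<'E'
from h import *
for n in("top","scene"):
    c=bot.read_camera(n);save(c,n+"1.png");np.savez(n+"1.npz",**c);P=cloud(c);h=cv2.cvtColor(c["color"],cv2.COLOR_RGB2HSV)
    m=(cv2.inRange(h,(22,150,80),(34,255,255))>0)&(P[...,2]<.06)
    k,l,st,ce=cv2.connectedComponentsWithStats(m.astype(np.uint8))
    for i in range(1,k):
        if st[i,4]>4 and abs(P[l==i].mean(0)[0]-.6)<.2:print(n,st[i,4],ce[i].round(1),P[l==i].mean(0).round(4))
s=bot.read_state();print(s["tool_pos"],s["wrist_force"],s["width"])
im=cv2.hconcat([cv2.imread("pics/top1.png")[90:240,220:440],cv2.imread("pics/scene1.png")[160:310,220:440]])
cv2.imwrite("pics/c1.png",cv2.resize(im,(792,270)))
E
```

```text
top 108 [299.9 109.1] [0.7422 0.0743 0.0376]
scene 5 [349.2 239.6] [0.5605 0.1128 0.0403]
scene 192 [319.8 281.9] [0.7505 0.077  0.0302]
[0.51708269 0.1204764  0.23196588] [0.49420766 3.02277766 5.86676914] 0.18039290710199382
```

View pics/c1.png

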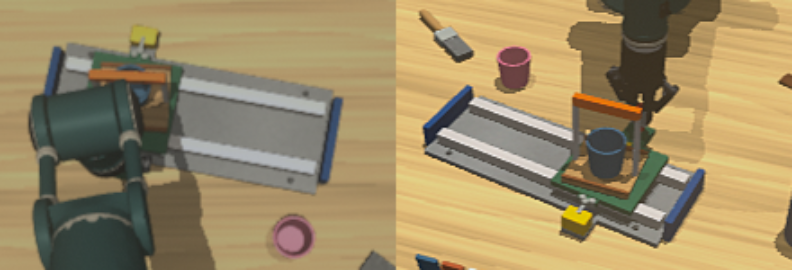

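The carriage is at the station, level with the yellow housing, with cradle and pot standing. The force of about +3 N says the detent is drawing it on. I'll release, let it centre, and rise.

Emit:
drive_tool(claw=[45,45,45,45,45,45,45,45], slide=[[0,0,0],[0,0,0],[0,0,0],[0,0,0.03],[0,0,0.09],[0,0,0.16],[0,0,0.24],[0,0,0.32]], yaw=[0,0,0,0,0,0,0,0])

```text
time: 5.75
tool_pos: [0.5149, 0.1194, 0.3901]
tcp_rot: [-0.307, -3.124, 0.001]
wrist_force: [1.1, 0.8, -0.1]
width: 0.526
grip_force: 0.0
```

Emit:
drive_tool(claw=[45,45,60,60,60,60,60,60], slide=[[0,0,0.06],[-0.1,-0.1,0.06],[-0.2,-0.2,0.06],[-0.2,-0.3,0.06],[-0.2,-0.4,0.06],[-0.2,-0.4,0.06],[-0.2,-0.4,0.06],[-0.2,-0.4,0.06]], yaw=[0,-0.04,-0.08,-0.12,-0.16,-0.2,-0.24,-0.28])

```text
time: 6.42
tool_pos: [0.4142, -0.0837, 0.4194]
tcp_rot: [1.617, 2.693, -0.004]
wrist_force: [1.1, -0.4, 0.4]
width: 0.702
grip_force: 0.0
```

```bash
python3 - <<'E'
from h import *
for n in("top","scene"):
    c=bot.read_camera(n);save(c,n+"2.png");np.savez(n+"2.npz",**c);P=cloud(c);h=cv2.cvtColor(c["color"],cv2.COLOR_RGB2HSV)
    def f(nm,lo,hi,z0,z1):
        m=(cv2.inRange(h,lo,hi)>0)&(P[...,2]>z0)&(P[...,2]<z1)&(abs(P[...,0]-.61)<.16)&(abs(P[...,1]-.1)<.16)
        q=P[m]
        if len(q)>3:
            r=cv2.minAreaRect((q[:,:2]*1000).astype(np.float32));print(n,nm,len(q),q.mean(0).round(4),np.round(r[0],1),np.round(r[1],1),round(r[2],1),np.round(cv2.boxPoints(r)).tolist())
    f("bar",(4,150,80),(16,255,255),.165,.2);f("peg",(0,150,60),(3,255,255),.09,.11)
    f("pot",(95,50,20),(120,255,255),.055,.13)
s=bot.read_state();print(s["time"],s["tool_pos"],s["tcp_rot"],s["q"],s["width"])
im=cv2.hconcat([cv2.imread("pics/top2.png")[90:240,220:440],cv2.imread("pics/scene2.png")[160:310,220:440]])
cv2.imwrite("pics/c2.png",cv2.resize(im,(792,270)))
E
```

```text
top bar 219 [0.6317 0.0894 0.1874] [632.5  89.6] [110.5  15.1] 86.6 [[622.0, 35.0], [637.0, 34.0], [643.0, 144.0], [628.0, 145.0]]
top peg 16 [0.5166 0.1191 0.0982] [516.6 119.1] [11.4  9.9] 41.6 [[509.0, 119.0], [516.0, 112.0], [524.0, 119.0], [518.0, 127.0]]
top pot 114 [0.6335 0.0922 0.0832] [641.   91.3] [58.8 73.6] 80.5 [[600.0, 68.0], [672.0, 56.0], [682.0, 114.0], [610.0, 126.0]]
scene bar 305 [0.6382 0.0928 0.1805] [635.4  91.8] [113.8  21. ] 87.5 [[622.0, 35.0], [643.0, 34.0], [648.0, 148.0], [627.0, 149.0]]
scene peg 6 [0.5215 0.1207 0.0976] [521.7 120.4] [10.7  7.4] 30.4 [[515.0, 121.0], [519.0, 114.0], [528.0, 120.0], [524.0, 126.0]]
scene pot 58 [0.641  0.0927 0.1086] [639.3  92.4] [57.9 67.6] 86.9 [[604.0, 65.0], [671.0, 62.0], [675.0, 119.0], [607.0, 123.0]]
6.5167 [ 0.41506315 -0.08144486  0.41935386] [-1.60684386e+00 -2.69898706e+00  1.73952348e-04] [-2.52677068e-01 -2.40868107e-01  2.08715680e+00  3.45539978e-05
  1.29581262e+00 -7.49495004e-01] 0.7051170763715887
```

View pics/c2.png

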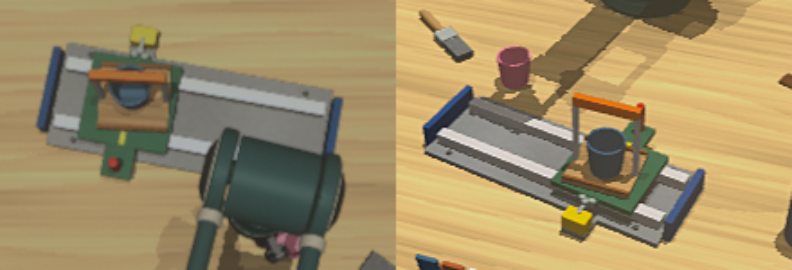

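The peg's position along the rail matches the housing's (0.217 for both), so the carriage is home at rail y of about 0.100. The picture shows cradle and pot upright, with the bar centre at (0.633, 0.090) and its normal at about -3.1°.

```bash
python3 - <<'E'
from h import *
s=bot.read_state();R=cv2.Rodrigues(s["tcp_rot"])[0];a=np.degrees(np.arctan2(R[1,1],R[0,1]));print(a,(-3.1-a)/180,((np.array([.633,.0905,.333])-s["tool_pos"])/.5).round(4))
E
```

```text
28.46503658520801 -0.17536131436226673 [ 0.4359  0.3439 -0.1727]
```

Emit:
drive_tool(claw=[60,60,60,60,60,60,60,60], slide=[[0.06,0.05,0],[0.12,0.1,0],[0.18,0.15,0],[0.24,0.2,0],[0.3,0.25,0],[0.36,0.3,0],[0.42,0.335,0],[0.436,0.344,0]], yaw=[-0.04,-0.08,-0.12,-0.15,-0.175,-0.175,-0.175,-0.175])

```text
time: 7.18
tool_pos: [0.6367, 0.0958, 0.4183]
tcp_rot: [-2.267, -2.174, -0.002]
wrist_force: [-0.2, -0.6, -0.5]
width: 0.707
grip_force: 0.0
```

Emit:
drive_tool(claw=[60,60], slide=[[0,0,0],[0,0,0]], yaw=[0,0])

```text
time: 7.35
tool_pos: [0.6335, 0.0925, 0.4186]
tcp_rot: [-2.271, -2.169, 0.004]
wrist_force: [-0.3, 0.0, -0.3]
width: 0.702
grip_force: 0.0
```

```bash
python3 - <<'E'
from h import *
c=bot.read_camera("wrist");save(c,"w2.png");P=cloud(c);h=cv2.cvtColor(c["color"],cv2.COLOR_RGB2HSV)
m=(cv2.inRange(h,(4,150,80),(16,255,255))>0)&(P[...,2]>.18)&(P[...,2]<.195)
q=P[m];r=cv2.minAreaRect((q[:,:2]*1000).astype(np.float32));print(len(q),q.mean(0),r)
s=bot.read_state();R=cv2.Rodrigues(s["tcp_rot"])[0];print(s["tool_pos"],np.degrees(np.arctan2(R[1,1],R[0,1])))
E
```

```text
2598 [0.63346053 0.09620774 0.18735628] ((633.2766723632812, 91.0068588256836), (113.71163177490234, 13.970946311950684), 86.47379302978516)
[0.6329576  0.09184303 0.4189248 ] -2.6973003188797913
```

View pics/w2.png

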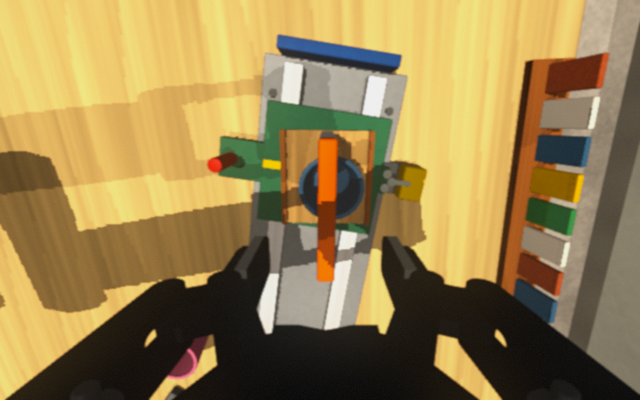

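The wrist view shows the bar at column 327, centred and parallel between the fingers, and it measures (0.633, 0.091). Descend and grip.

Emit:
drive_tool(claw=[60,60,60,60,60,60,60,60], slide=[[0,0,-0.04],[0,0,-0.08],[0,0,-0.11],[0,0,-0.14],[0,0,-0.16],[0,0,-0.172],[0,0,-0.172],[0,0,-0.172]], yaw=[-0.004,-0.004,-0.004,-0.004,-0.004,-0.004,-0.004,-0.004])

```text
time: 8.07
tool_pos: [0.6335, 0.0913, 0.3341]
tcp_rot: [2.289, 2.151, 0.0]
wrist_force: [-0.3, -0.2, 0.1]
width: 0.699
grip_force: 0.0
```

Emit:
drive_tool(claw=[45,35,25,18,12,8,8,8], slide=[[0,0,0],[0,0,0],[0,0,0],[0,0,0],[0,0,0],[0,0,0],[0,0,0],[0,0,0]], yaw=[0,0,0,0,0,0,0,0], newtons=50)

```text
time: 8.73
tool_pos: [0.6337, 0.0918, 0.3344]
tcp_rot: [2.289, 2.152, 0.001]
wrist_force: [-1.7, 0.2, 4.7]
width: 0.154
grip_force: 49.7
```

Emit:
drive_tool(claw=[8,8,8,8], slide=[[0,0,0],[0,0,0],[0,0,0],[0,0,0]], yaw=[0,0,0,0])

```text
time: 9.07
tool_pos: [0.6337, 0.0918, 0.3344]
tcp_rot: [2.289, 2.152, 0.001]
wrist_force: [-1.6, -0.9, 5.4]
width: 0.155
grip_force: 49.7
```

Emit:
drive_tool(claw=[8,8,8,8,8,8,8,8], slide=[[0,0,0.003],[0,0,0.008],[0,0,0.015],[0,0,0.024],[0,0,0.035],[0,0,0.047],[0,0,0.059],[0,0,0.071]], yaw=[0,0,0,0,0,0,0,0])

```text
time: 9.73
tool_pos: [0.6338, 0.0917, 0.3701]
tcp_rot: [2.289, 2.151, 0.001]
wrist_force: [-0.2, -0.0, -4.9]
width: 0.156
grip_force: 48.7
```

Emit:
drive_tool(claw=[8,8,8,8,8,8,8,8], slide=[[0,0,0.012],[0,0,0.024],[0,0,0.036],[0,0,0.048],[0,0,0.06],[0,0,0.072],[0,0,0.084],[0,0,0.096]], yaw=[0,0,0,0,0,0,0,0])

```text
time: 10.4
tool_pos: [0.6337, 0.0917, 0.4177]
tcp_rot: [-2.289, -2.152, 0.0]
wrist_force: [0.0, -0.0, -4.1]
width: 0.154
grip_force: 48.7
```

Emit:
drive_tool(claw=[8,8,8,8,8,8,8,8], slide=[[0,0,0.011],[0,0,0.021],[0,0,0.029],[0,0,0.035],[0,0,0.039],[0,0,0.042],[0,0,0.043],[0,0,0.043]], yaw=[0,0,0,0,0,0,0,0])

```text
time: 11.07
tool_pos: [0.6337, 0.0917, 0.4386]
tcp_rot: [-2.289, -2.151, 0.0]
wrist_force: [0.5, 0.6, -4.8]
width: 0.153
grip_force: 48.7
```

Emit:
drive_tool(claw=[8,8,8,8,8,8,8,8], slide=[[0,0,0],[0,0,0],[0,0,0],[0,0,0],[0,0,0],[0,0,0],[0,0,0],[0,0,0]], yaw=[0,0,0,0,0,0,0,0])

```text
time: 11.73
tool_pos: [0.6337, 0.0917, 0.4387]
tcp_rot: [-2.289, -2.152, -0.0]
wrist_force: [-0.2, -0.0, -5.1]
width: 0.154
grip_force: 48.7
```

```bash
python3 - <<'E'
from h import *
c=bot.read_camera("scene");P=cloud(c);save(c,"s3.png");h=cv2.cvtColor(c["color"],cv2.COLOR_RGB2HSV)
m=(cv2.inRange(h,(4,150,80),(16,255,255))>0)&(P[...,2]>.25)&(P[...,2]<.32)&(abs(P[...,0]-.63)<.05)&(abs(P[...,1]-.09)<.08)
q=P[m];A=np.polyfit(q[:,1],q[:,2],1);print("bar",len(q),q.mean(0),"slope",A[0])
c2=bot.read_camera("top");P=cloud(c2);h=cv2.cvtColor(c2["color"],cv2.COLOR_RGB2HSV)
m=(cv2.inRange(h,(0,150,60),(3,255,255))>0)&(abs(P[...,2]-.1)<.01)&(abs(P[...,0]-.52)<.05);print("peg",P[m].mean(0) if m.any() else 0)
s=bot.read_state();print(s["time"],s["tool_pos"],s["wrist_force"],s["grip_force"],s["width"])
cv2.imwrite("pics/c3.png",cv2.resize(cv2.hconcat([c["color"][120:310,220:420,::-1],c2["color"][50:240,220:420,::-1]]),(800,380)))
E
```

```text
bar 233 [0.63861973 0.09448186 0.28423177] slope 0.010195000207443846
peg 0
11.8333 [0.63370718 0.09172921 0.43869658] [ 0.58885324 -0.06601769 -4.66802827] 48.73198091983795 0.1532531511387724
```

View pics/c3.png

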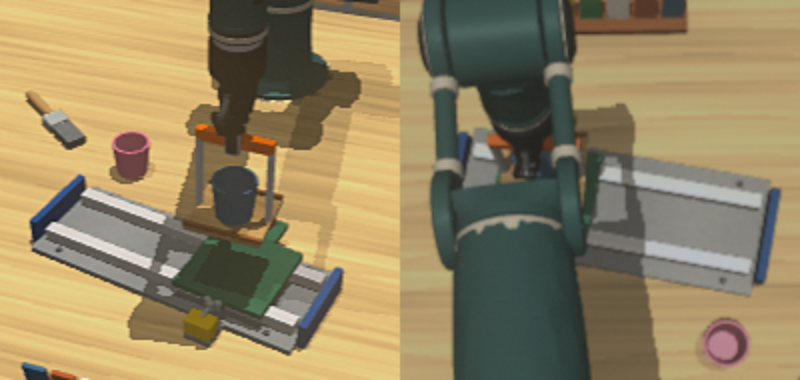

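The cradle hangs level with a bar slope of 0.01 rad and about 104 mm of lift. The pot stands on it, the wrist carries about 5 N, and the carriage is still at the housing. I'm handing it in.

```bash
python3 -c "
from workcell import bot
print(bot.finish_job())"
```

```text
the job is handed in; nothing more can be done
None
```

The job is handed in, though no verdict came back: the carriage is in the station's detent by my measurements, and the cradle is held level and steady about 10 cm above it with the pot standing on its board.

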